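# Lock the wax-blank holder into the mill's bayonet socket

### The arm

A 6-joint arm with a two-finger parallel gripper is mounted at the origin on the work surface. World frame = base frame: x ahead of the robot, y to its left, z up, the work surface at z = 0. Lengths are in m, angles in degrees, forces in N, time in s.
With the tool pointing down it reaches from about 0.4 to 0.825 m from the base axis. Payload 7 kg.
Tool frame: the origin (TCP) lies on the centre line of the jaws, within the pads' length; the fingertips stand 8 mm ahead of it and the grasp point (between the pads) lies 11 mm behind it (r.tcp_to_tips is the distance from the TCP to the fingertips, in m); z points along the fingers, y is the direction in which the jaws open and shut (so a half turn about z gives the same grasp; the last joint's range is limited). The gripper opens to 88 mm and grips with 3 to 60 N. Pads are 19 mm wide; open, the fingers measure 130 mm over their backs; the gripper's body (78 mm by 193 mm) begins 47 mm behind the grasp point.
Start: joints at [-49.612, 20.546, 0.682, 0, -70.136, -16.507], TCP at [0.273, -0.617, 0.235] pointing down, gripper open.
Joint ranges: [-176.03, 176.03], [-82.01, 121.73], [-58.28, 71.71], [-173.87, 95.51], [-174.79, -0.11], [-173.66, 173.66]. Speed limits (degrees/s): [136.94, 136.94, 172.46, 180, 180, 180].

### API

Orientations are given as [roll, pitch, yaw] about the fixed x, y, z axes, in that order (R = Rz(yaw) Ry(pitch) Rx(roll)).
In Python, from plant import r gives the robot as it stands.
- The arm moves only by the tool drive_tool, never from a script. Its argument "plan" is text: rows parted by semicolons, each of 4 numbers parted by spaces: the shift along the tool's x, y, z in cm, then the turn about the tool's z in rad. A call has 1 to 8 rows; each row is the pose to reach, as a shift and turn from the pose commanded when the call began, along the tool's axes at that moment; what a row does not reach only later rows make up. A row lasts 1/8 s, in which the tool goes at most 62.5 mm and 10.7 degrees, less where a joint would pass 70% of its speed; a pose out of reach is approached as far as the arm can. A call with a gripper value outside its range is refused whole. "fingers" is the closure, from -1 (fully open) to 1 (shut), set as the call begins (left out, the last holds). The fingers move at their own pace and stop on an object; "squeeze" is the grip in N (left out, the last holds). Time passes only in rows, so rows that repeat a pose let the fingers close. It gives the time, the measured TCP pose, the force and the opening at its end, in the units of the state.
- r.get_state(): the state, without advancing time (a new reading comes with each control period).
- r.capture(name): name is "side" or "top"; returns a dict with "frame" (420x560x3 uint8, red, green, blue), "fovy" (degrees; the focal length in pixels is half the picture's height over the tangent of half this angle, whatever the lens; pixels are square), "cx", "cy" (the principal point, pixels), "k1" (the pictures are not rectified: a ray, as slopes to the right and down, at radius r is drawn at 1 + k1 r^2 times it, then the intrinsics apply), "rvec" (rotation vector, rad) and "tvec" (3), from world to camera coordinates, as OpenCV has them. Camera axes: x right, y down, z forward; pixel columns grow to the right and rows downward; lengths in m; the calibration is good to about 2 mm. A picture is of the moment at which its call begins. There is no depth.
- r.close_job(): hands the job in, once; it reports no verdict.
The state is a dict: "time_s": time; "joints": joint angles; "qd": joint speeds; "joint_torque": joint torques, N m; "tcp_pos": TCP position; "eef_rot": TCP orientation; "contact_force": force on the tool from outside, world axes, zero at the start; "moment": the same for the moment, N m; "gripper_width": finger opening in m.
Only numpy, scipy, OpenCV 4.12 (cv2) and the standard library are available. Lean on these libraries where they do the work, as an engineer would, in place of code of your own. Each camera call takes 0.05 s, during which the arm holds its last target. There are 200 camera calls.

### The job

Fit the two-lugged blank holder into the bayonet socket on the little mill's rotary table: let its lugs down through the two slots (find them by eye or by feel), press it down against the spring and twist it clockwise, seen from above, a quarter turn, to where the spring clicks it up into its locked place as you ease off, then let go. Leave everything else where it stands.

Things in the scene. Friction and masses are not known exactly. Their poses are not given: they have to be found in the camera images.
- holder: The blank holder, loose, about 0.28 kg (0.7 to 1.3 times that), standing upright. Origin: centre of its underside, z up. Aluminium plug 40 mm across, foot chamfered 4.5 mm, with two lugs along +x and -x at 5 to 11 mm height; a round shield 54 mm across at 31 to 35 mm; a gripping block with two flats (35 to 69 mm); a green wax blank (22 by 40 mm, to 84 mm). A half turn about z leaves it the same.
- holder_grip (a point): Point on the holder's axis at 54 mm height, inside its gripping block: 28 mm across the flats, which face the holder's +y and -y, and 50 mm long (x). Where to grip; the shield's top is 19 mm below.
- holder_lug (a point): Tip of the holder's +x lug, lower edge: 31 mm from the axis, 5 mm above the holder's underside (the other is opposite). Each lug is a block 14 mm wide and 6 mm high. If the lugs miss the slots they rest on the socket's flat top, with the holder's underside 5 mm below the mouth.
- rotary_table: The mill's rotary table, fixed: a square white block 130 x 130 x 30 mm with the upright round steel bayonet socket, 82 mm across, at its centre, its flat top 70 mm above the work surface. Origin: centre of its underside, z up. The line through the socket's two slots is NOT reported: it is turned up to 26 degrees either way from this body's x axis and must be seen or felt for.
- mouth (a point): Centre of the socket's mouth, on its axis, level with its flat top; axes as the rotary table. Bore 46 mm across; two opposite slots, about 21 mm wide at the bore and wider outwards, reach 35 mm from the axis and leave the lugs about 6 degrees of play either way.
- spring_top (a point): Top of the unpressed spring plunger in the bore, on the axis, 11 mm below the mouth. With its lugs in the slots the plug comes down freely to here, where the spring carries its weight: 5 N at first, 0.5 N more per mm (11 N at 23 mm below the mouth, 13.5 N at the bottom, 28 mm below). The holder turns only with its underside 23 to 28 mm below the mouth.
- locked_place (a point): Where the centre of the locked holder's underside lies: on the axis, 19 mm below the mouth. The pressed holder turns only clockwise from above, to a hard stop about 96 degrees from the middle of the slots; within 6 degrees of 90 the spring can lift its lugs 4 mm into pockets (the click), and it cannot turn back. Let go earlier it wedges 23 mm down, unlocked, and can be gripped and turned on.
- arbor: bystander that resembles the holder: a round aluminium foot (52 mm across, 12 mm high) with a round stem and a round wax rod on top, 84 mm tall, no lugs and no flats. Origin: centre of its underside
- wax_block: bystander: loose wax block 60 x 45 x 30 mm. Origin: centre of its underside
- wax_tube: bystander: short wax tube standing upright, 32 mm across, 45 mm tall. Origin: centre of its underside
- screw_jar: bystander: closed jar, 56 mm across, 80 mm tall. Origin: centre of its underside
- brush: bystander: small hand brush lying flat on the table, handle towards its -x
- wrench: bystander: 130 mm wrench lying flat on the table, handle towards its -x
- tray: bystander: low open parts tray, 100 x 200 x 35 mm. Origin: centre of its underside
There are look-alikes about, which are no part of the job. Leave any yellow look-alike of the holder alone.

How it is judged:
By the outcome, as a careful person would: the job done as asked, in the order asked, and still so for the second after the job is handed in, with the robot touching nothing.
It also fails if it takes over 72 s, if anything falls off the work surface, if the arm or the gripper's body presses on something with over 40 N, if the wrist force passes 120 N, or if a joint passes its speed limit or range.

## Working session

There is one attempt and no reset: what is moved stays moved. The work goes in short steps, Python scripts to look and compute and a tool call to move; the robot and the scene stay as the last step left them, time stands still between calls to the robot, and variables do not carry over. Pictures are saved under pics/ and viewed, about 8 in all and at most 12, crops included, and the job is handed in when it is done.

Besides the shell and the picture viewer there is one more tool, called after "Emit:" as name(argument=value, ...) on one line, values as JSON. drive_tool: Moves the arm, as the interface text tells. Its arguments: {"type":"object","properties":{"plan":{"type":"string"},"fingers":{"type":"number"},"squeeze":{"type":"number"}},"required":["plan"]}

```bash
mkdir -p pics; cat > h.py <<'E'
import numpy as np, cv2
from plant import r
def cap(n,fn=None):
    c=r.capture(n)
    if fn: cv2.imwrite('pics/'+fn,c['frame'][:,:,::-1])
    return c
def par(c):
    h=c['frame'].shape[0]; f=h/2/np.tan(np.radians(c['fovy'])/2)
    K=np.array([[f,0,c['cx']],[0,f,c['cy']],[0,0,1]]); D=np.array([c['k1'],0,0,0,0.])
    return K,D,np.array(c['rvec'],float).ravel(),np.array(c['tvec'],float).ravel()
def ground(c,uv,z):
    K,D,rv,tv=par(c); R=cv2.Rodrigues(rv)[0]
    p=cv2.undistortPoints(np.array(uv,float).reshape(-1,1,2),K,D).reshape(-1,2)
    d=np.c_[p,np.ones(len(p))]@R; o=-R.T@tv
    return o+d*((z-o[2])/d[:,2])[:,None]
def proj(c,P):
    K,D,rv,tv=par(c); return cv2.projectPoints(np.array(P,float).reshape(-1,1,3),rv,tv,K,D)[0].reshape(-1,2)
E
python3 - <<'E'
from h import *
for n in('top','side'):
    c=cap(n,n+'0.png'); R=cv2.Rodrigues(par(c)[2])[0]; print(n,-R.T@par(c)[3],R[2],c['k1'],c['fovy'])
s=r.get_state();print(s['tcp_pos'],s['eef_rot'],s['contact_force'],s['gripper_width'],r.tcp_to_tips)
E
```

```text
top [ 0.50779486 -0.00163601  0.94894273] [ 0.07313657  0.03750069 -0.99661665] -0.02065323312798523 57.938634628914194
side [0.39501544 0.89984372 0.82162127] [ 0.16365007 -0.75449509 -0.63557519] -0.09665023332601588 45.33394682374044
[ 0.27305166 -0.61683629  0.23371639] [ 1.79914542e+02 -7.91294524e-03 -1.56126390e+02] [-0.39622556 -0.12654803 -0.31368837] 0.0875021545782129 0.008
```

View pics/top0.png

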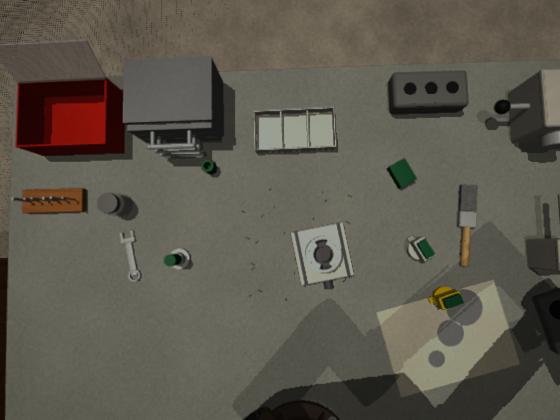

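View pics/side0.png

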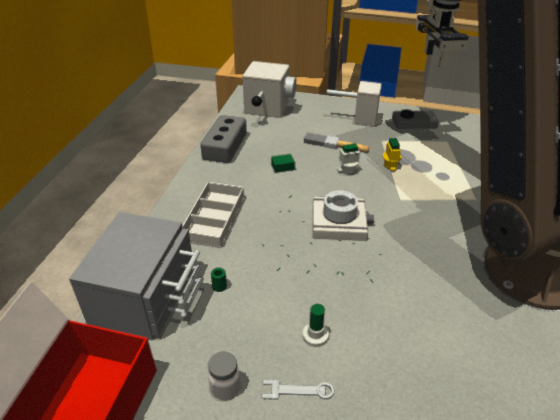

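The top view shows the socket at about (323,253), the holder at (421,249), the yellow look-alike at (447,298) and the arbor at (177,259). I'll enlarge the holder and the socket.

```bash
python3 - <<'E'
from h import *
t=cv2.imread('pics/top0.png');s=cv2.imread('pics/side0.png')
def z(im,x,y,w,h,k): return cv2.resize(im[y:y+h,x:x+w],(w*k,h*k),interpolation=cv2.INTER_CUBIC)
a=np.hstack([z(t,288,218,70,70,5),z(t,395,225,60,70,5)[:350]])
b=np.hstack([z(s,308,185,70,50,5),z(s,325,135,60,50,5)])
m=np.vstack([a,b]);
m=cv2.convertScaleAbs(m,alpha=1.3,beta=10)
cv2.imwrite('pics/crop0.png',m);print(m.shape)
c=cap('top')
print(ground(c,[[323,253]],.07),ground(c,[[421,249]],.07))
print(ground(c,[[292,233],[344,224],[353,280],[301,287]],.03))
E
```

```text
(600, 650, 3)
[[ 0.47314384 -0.06143385  0.07      ]] [[ 0.47711484 -0.28477314  0.07      ]]
[[ 0.52132285  0.00907246  0.03      ]
 [ 0.53995978 -0.11676345  0.03      ]
 [ 0.40589547 -0.13353281  0.03      ]
 [ 0.39176962 -0.00921256  0.03      ]]
```

View pics/crop0.png

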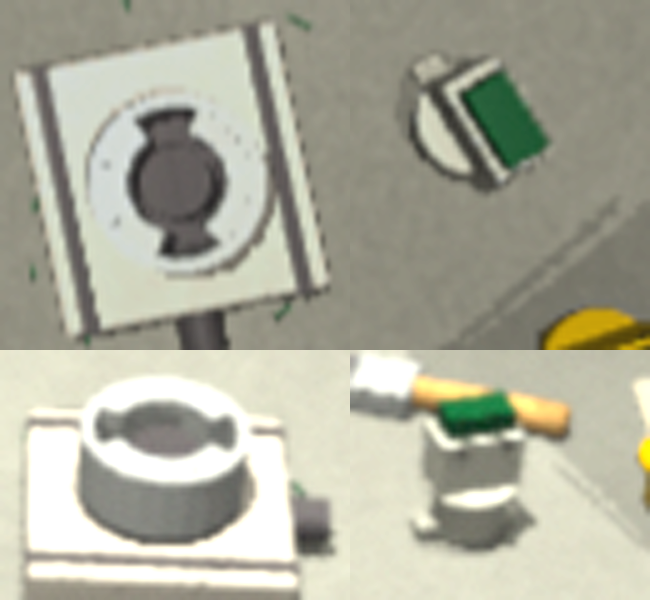

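The crop shows the socket rim centred at (180,182) with slot ends near (166,110) and (190,250). The holder's wax top has its corners at (495,70), (548,142), (515,168) and (462,98), and one lug shows at (432,65).

```bash
python3 - <<'E'
from h import *
c=cap('top');cs=cap('side')
C=lambda p,o:np.array(p,float)/5+o-0.4
T=C(np.array([[495,70],[548,142],[515,168],[462,98]])-[350,0],[395,225])
g=ground(c,T,.084);print('wax',g.round(4),g.mean(0).round(4))
for i,j in((0,1),(3,2),(0,3),(1,2)):
    d=g[j]-g[i];print(np.linalg.norm(d).round(4),np.degrees(np.arctan2(d[1],d[0])).round(1))
print('lug',ground(c,C([[82,65]],[395,225]),.011))
S=C([[166,110],[190,250],[88,183],[272,183],[180,92],[180,275]],[288,218]);q=ground(c,S,.07);print(q.round(4))
d=q[0]-q[1];print(np.linalg.norm(d),np.degrees(np.arctan2(d[1],d[0])))
B=C([[18,72],[272,22],[328,285],[70,335]],[288,218]);b=ground(c,B,.03);print('blk',b.round(4),b.mean(0));
for i in range(4):
    d=b[(i+1)%4]-b[i];print(np.linalg.norm(d),np.degrees(np.arctan2(d[1],d[0])))
# side checks
W=np.array([[440,400],[505,392],[515,420],[450,433]])-[350,350]
w=ground(cs,C(W,[325,135]),.084);print('side wax',w.round(4),w.mean(0))
m=ground(cs,C(np.array([[82,440],[250,440],[165,377],[165,482],[120,425],[222,435]])-[0,350],[308,185]),.07);print('side sock',m.round(4))
E
```

```text
wax [[ 0.5007 -0.2872  0.084 ]
 [ 0.468  -0.3092  0.084 ]
 [ 0.4567 -0.294   0.084 ]
 [ 0.4886 -0.2719  0.084 ]] [ 0.4785 -0.2906  0.084 ]
0.0395 -146.1
0.0387 -145.2
0.0196 128.5
0.0189 126.4
lug [[ 0.503326  -0.2809024  0.011    ]]
[[ 0.504  -0.0573  0.07  ]
 [ 0.4397 -0.0664  0.07  ]
 [ 0.4713 -0.0205  0.07  ]
 [ 0.4694 -0.1048  0.07  ]
 [ 0.5121 -0.064   0.07  ]
 [ 0.4285 -0.0614  0.07  ]]
0.06486312485716675 8.001215854672767
blk [[ 0.5238  0.0109  0.03  ]
 [ 0.5449 -0.1121  0.03  ]
 [ 0.4187 -0.1345  0.03  ]
 [ 0.3974 -0.0108  0.03  ]] [ 0.47119173 -0.06161122  0.03      ]
0.1248758058231653 -80.2637326840489
0.12820881321542174 -169.97017925399945
0.12547027032245456 99.73863152388968
0.12821232297420407 9.76415598938671
side wax [[ 0.5003 -0.2934  0.084 ]
 [ 0.4662 -0.3109  0.084 ]
 [ 0.4574 -0.2833  0.084 ]
 [ 0.4903 -0.2612  0.084 ]] [ 0.4785506  -0.28720083  0.084     ]
side sock [[ 0.5094 -0.044   0.07  ]
 [ 0.4304 -0.0636  0.07  ]
 [ 0.4776 -0.1037  0.07  ]
 [ 0.4659 -0.0221  0.07  ]
 [ 0.4934 -0.06    0.07  ]
 [ 0.4441 -0.0642  0.07  ]]
```

Emit:
drive_tool(plan="-4 2.7 0 -0.18;-8 5.4 0 -0.36;-12 8.1 0 -0.54;-16 10.8 0 -0.72;-20 13.5 0 -0.9;-24 16.2 0 -1.08;-28 19 0 -1.26;-32.1 21.7 0 -1.44", fingers=-1)

```text
time_s: 1.25
tcp_pos: [0.4795, -0.2874, 0.2348]
eef_rot: [-180.0, -0.0, -73.3]
contact_force: [0.7, 0.5, 0.0]
gripper_width: 0.0878
```

Emit:
drive_tool(plan="0 0 1 -0.18;0 0 2 -0.36;0 0 3 -0.54;0 0 4 -0.72;0 0 5 -0.9;0 0 6 -1.08;0 0 7 -1.26;0 0 7 -1.44")

```text
time_s: 2.25
tcp_pos: [0.4783, -0.2886, 0.1636]
eef_rot: [-180.0, 0.1, 9.2]
contact_force: [0.1, 0.6, -0.6]
gripper_width: 0.0876
```

Emit:
drive_tool(plan="0 0 1 -0.15;0 0 3 -0.3;0 0 5 -0.443;0 0 7 -0.443;0 0 9 -0.443;0 0 10.5 -0.443;0 0 11.7 -0.443;0 0 11.7 -0.443")

```text
time_s: 3.25
tcp_pos: [0.4784, -0.2887, 0.0468]
eef_rot: [-179.9, 0.1, 34.3]
contact_force: [0.4, 0.2, 0.3]
gripper_width: 0.0876
```

Emit:
drive_tool(plan="0 0 0 0;0 0 0 0;0 0 0 0;0 0 0 0;0 0 0 0;0 0 0 0", fingers=1, squeeze=50)

```text
time_s: 4.0
tcp_pos: [0.479, -0.2889, 0.0476]
eef_rot: [180.0, -0.0, 34.3]
contact_force: [0.6, -1.1, 1.0]
gripper_width: 0.0331
```

```bash
python3 - <<'E'
from h import *
c=cap('top','t1.png');c2=cap('side','s1.png')
t=cv2.imread('pics/t1.png');s=cv2.imread('pics/s1.png')
z=lambda im,x,y,w,h:cv2.resize(im[y:y+h,x:x+w],None,fx=4,fy=4,interpolation=cv2.INTER_CUBIC)
cv2.imwrite('pics/c1.png',np.hstack([z(t,380,205,90,90),z(s,310,105,90,90)]))
print(r.get_state())
E
```

```text
{'time_s': 4.1, 'joints': array([-1.10377658e+01,  2.08277002e+01, -2.69472080e+01,  1.38693532e-02,
       -4.21731081e+01,  1.35310421e+02]), 'qd': array([ 0.01354635, -0.09803194,  0.06039666, -0.11770033, -0.02252938,
       -0.02816102]), 'joint_torque': array([-1.45779792e-01, -4.95556712e+01,  1.98802686e+01,  4.70442697e+00,
       -3.50754512e-01, -6.29018439e-03]), 'tcp_pos': array([ 0.4793743 , -0.28898509,  0.04777754]), 'eef_rot': array([ 1.79956489e+02, -2.99312888e-02,  3.42829417e+01]), 'contact_force': array([0.83061378, 0.88428514, 1.45129676]), 'moment': array([-0.18535497, -0.36037916,  0.03058597]), 'gripper_width': 0.02822899133688149}
```

View pics/c1.png

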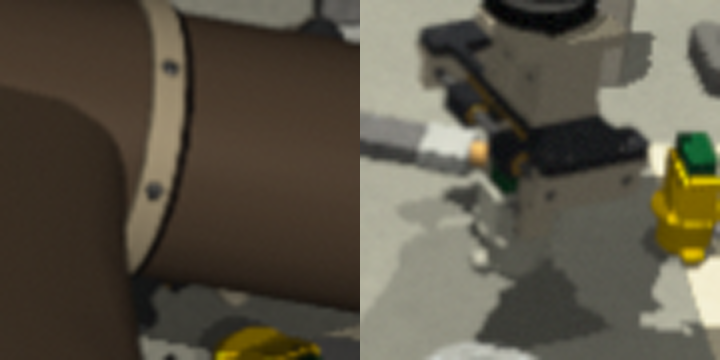

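The jaws hold 28.2 mm, which is the width across the flats. I'll lift, and get a better slot angle from the saved top image.

Emit:
drive_tool(plan="0 0 -1;0 0 -2.5")

```text
validation failed for argument at $.pl...
```

Emit:
drive_tool(plan="0 0 -1 0;0 0 -3 0;0 0 -5 0;0 0 -7 0;0 0 -9 0;0 0 -9.5 0;0 0 -9.5 0")

```text
time_s: 4.97
tcp_pos: [0.4786, -0.2886, 0.1424]
eef_rot: [-180.0, -0.0, 34.3]
contact_force: [0.1, -0.6, -3.8]
gripper_width: 0.0275
```

```bash
python3 - <<'E'
from h import *
c=cap('top'); im=cv2.cvtColor(cv2.imread('pics/top0.png'),cv2.COLOR_BGR2GRAY)
g=np.arange(-.055,.0551,.0005);X,Y=np.meshgrid(g,g,indexing='ij')
for cx,cy in((.471,-.062),(.470,-.062),(.472,-.062),(.471,-.0635),(.471,-.0605)):
    P=np.c_[(X+cx).ravel(),(Y+cy).ravel(),np.full(X.size,.07)]
    uv=proj(c,P).astype(np.float32).reshape(*X.shape,2)
    v=cv2.remap(im,uv,None,cv2.INTER_LINEAR)
    R=np.hypot(X,Y);A=np.degrees(np.arctan2(Y,X));m=v<130
    o=[]
    for lo,hi in((.026,.029),(.029,.033)):
        for s in(0,180):
            a=(A-s+180)%360-180; k=(R>lo)&(R<hi)&(abs(a)<60)&m; o+=[a[k].mean().round(1),np.ptp(a[k]).round(0)]
    k=(R<.022);print(cx,cy,o,'bore dark centroid',(X+cx)[(R<.03)&m].mean().round(4),(Y+cy)[(R<.03)&m].mean().round(4))
print(np.percentile(v,[5,25,50,75,95])); s=r.get_state();print(s['tcp_pos'],s['eef_rot'],s['contact_force'],s['moment'],s['gripper_width'])
E
```

```text
0.471 -0.062 [np.float64(10.0), np.float64(53.0), np.float64(6.0), np.float64(53.0), np.float64(9.4), np.float64(53.0), np.float64(7.2), np.float64(53.0)] bore dark centroid 0.4709 -0.0611
0.47 -0.062 [np.float64(10.2), np.float64(52.0), np.float64(6.6), np.float64(55.0), np.float64(9.1), np.float64(52.0), np.float64(7.2), np.float64(95.0)] bore dark centroid 0.4702 -0.0612
0.472 -0.062 [np.float64(10.1), np.float64(55.0), np.float64(5.5), np.float64(51.0), np.float64(9.7), np.float64(55.0), np.float64(6.8), np.float64(52.0)] bore dark centroid 0.4716 -0.061
0.471 -0.0635 [np.float64(13.0), np.float64(54.0), np.float64(2.6), np.float64(88.0), np.float64(11.8), np.float64(53.0), np.float64(4.7), np.float64(54.0)] bore dark centroid 0.4707 -0.0612
0.471 -0.0605 [np.float64(7.4), np.float64(53.0), np.float64(8.8), np.float64(52.0), np.float64(6.9), np.float64(54.0), np.float64(8.9), np.float64(94.0)] bore dark centroid 0.471 -0.061
[ 57.  86. 150. 156. 158.]
[ 0.47833574 -0.28855624  0.14189679] [-1.79939938e+02  2.70248529e-02  3.42587234e+01] [-0.14611666  0.24094149 -2.66156843] [-0.10636279  0.18144153  0.02544932] 0.027722935459010042
```

Slots lie at about 8.1° and the centre at (0.471, -0.061). The lift added about 2.7 N, matching the holder's weight. Next I'll carry it over.

Emit:
drive_tool(plan="1.5 -2.4 0 0.06;3.5 -5.5 0 0.14;5.5 -8.7 0 0.22;7.5 -11.8 0 0.3;9.3 -14.6 0 0.38;11 -17.3 0 0.44;12.2 -19.2 0 0.459;12.2 -19.2 0 0.459")

```text
time_s: 6.02
tcp_pos: [0.4711, -0.0604, 0.1418]
eef_rot: [-180.0, 0.1, 8.1]
contact_force: [-0.5, -0.3, -2.5]
gripper_width: 0.0278
```

```bash
python3 - <<'E'
from h import *
c=cap('top','t2.png');c2=cap('side','s2.png')
t=cv2.imread('pics/t2.png');s=cv2.imread('pics/s2.png')
z=lambda im,x,y,w,h:cv2.resize(im[y:y+h,x:x+w],None,fx=5,fy=5,interpolation=cv2.INTER_CUBIC)
cv2.imwrite('pics/c2.png',z(s,280,135,120,110))
S=r.get_state();print(S['tcp_pos'],S['eef_rot'],S['contact_force'],S['moment'],S['joints'])
# expected holder underside ctr & lug, mouth ctr in crop px
p=S['tcp_pos'];y=np.radians(8)
e=lambda P:((proj(c2,P)-[280,135])*5+2).round(0)
b=p[2]-.0468
print(b,e([[p[0],p[1],b],[p[0]+.031*np.cos(y),p[1]+.031*np.sin(y),b+.005],[p[0]-.031*np.cos(y),p[1]-.031*np.sin(y),b+.005],[.471,-.061,.07]]))
th=np.linspace(0,2*np.pi,13)[:-1]
print('shield rim',e(np.c_[p[0]+.027*np.cos(th),p[1]+.027*np.sin(th),np.full(12,b+.035)]).tolist())
E
```

```text
[ 0.47114644 -0.06147067  0.14193692] [1.79993711e+02 7.81433110e-02 8.03301196e+00] [-0.17263962  0.84455931 -2.67700907] [-0.11406641  0.12167588 -0.00514426] [ 1.63701004e+01  6.59924967e+00 -3.12438699e+01 -6.46139117e-03
 -5.22351100e+01  8.16668764e+01]
0.0951369156343487 [[310. 289.]
 [246. 276.]
 [376. 285.]
 [306. 331.]]
shield rim [[259.0, 221.0], [263.0, 239.0], [280.0, 254.0], [308.0, 263.0], [338.0, 263.0], [362.0, 253.0], [373.0, 238.0], [369.0, 220.0], [351.0, 205.0], [324.0, 197.0], [295.0, 197.0], [271.0, 206.0]]
```

View pics/c2.png

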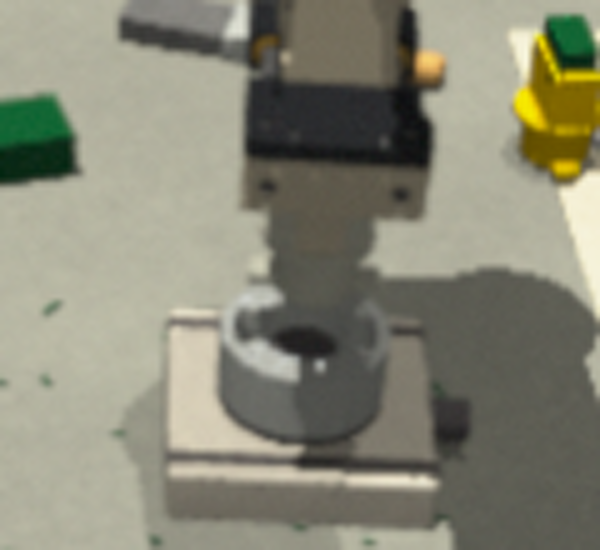

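The side view shows the held holder above the socket. Its shield spans x 267–377 against a predicted 259–373, so it sits about 2 mm to world -x in the jaws. I'll correct that by 1.5 mm and descend.

Emit:
drive_tool(plan="0.15 0 0.5 0;0.15 0 1.2 0;0.15 0 1.8 0;0.15 0 2.2 0;0.15 0 2.6 0;0.15 0 2.8 0;0.15 0 2.8 0")

```text
time_s: 7.0
tcp_pos: [0.4731, -0.0612, 0.1145]
eef_rot: [180.0, 0.0, 8.0]
contact_force: [-0.4, -0.8, -2.8]
gripper_width: 0.0278
```

Emit:
drive_tool(plan="0 0 0.1 0;0 0 0.2 0;0 0 0.3 0;0 0 0.4 0;0 0 0.5 0;0 0 0.5 0")

```text
time_s: 7.75
tcp_pos: [0.473, -0.0613, 0.1095]
eef_rot: [180.0, 0.0, 8.0]
contact_force: [0.5, 0.1, -2.5]
gripper_width: 0.028
```

Emit:
drive_tool(plan="0 0 0.1 0;0 0 0.2 0;0 0 0.3 0;0 0 0.4 0;0 0 0.5 0;0 0 0.5 0")

```text
time_s: 8.5
tcp_pos: [0.4731, -0.0613, 0.1047]
eef_rot: [180.0, -0.0, 8.0]
contact_force: [-0.4, 0.5, 1.2]
gripper_width: 0.0275
```

Emit:
drive_tool(plan="0 0 0.1 0;0 0 0.2 0;0 0 0.3 0;0 0 0.4 0;0 0 0.5 0;0 0 0.5 0")

```text
time_s: 9.25
tcp_pos: [0.4732, -0.0613, 0.0996]
eef_rot: [180.0, -0.0, 8.0]
contact_force: [-2.0, -0.6, 5.0]
gripper_width: 0.028
```

Emit:
drive_tool(plan="0 0 0.1 0;0 0 0.2 0;0 0 0.3 0;0 0 0.4 0;0 0 0.5 0;0 0 0.5 0")

```text
time_s: 10.0
tcp_pos: [0.4732, -0.0613, 0.0948]
eef_rot: [180.0, -0.0, 8.0]
contact_force: [-2.5, -0.8, 7.1]
gripper_width: 0.0277
```

The spring force rises as the description says, so the lugs are in the slots. I'll press to about 25.5 mm below the mouth and start the twist.

Emit:
drive_tool(plan="-0.05 0 0.12 0;-0.07 0 0.25 0;-0.07 0 0.35 0;-0.07 0 0.35 0;-0.07 0 0.35 0.06;-0.07 0 0.35 0.12;-0.07 0 0.35 0.18;-0.07 0 0.35 0.24")

```text
time_s: 11.0
tcp_pos: [0.4734, -0.0613, 0.0918]
eef_rot: [-180.0, -0.1, -5.9]
contact_force: [-1.9, 0.3, 9.5]
gripper_width: 0.0275
```

```bash
python3 - <<'E'
from h import *
S=r.get_state();print(S['tcp_pos'],S['eef_rot'],S['contact_force'],S['moment'],S['joints'])
E
```

```text
[ 0.47337996 -0.06126007  0.09178105] [-1.79986805e+02 -1.10730214e-01 -5.85187249e+00] [-1.90698818  0.34780643  9.47260174] [-0.02761297  0.79558408  0.02743948] [ 1.63434497e+01  1.04643108e+01 -3.46857760e+01  4.20678275e-02
 -4.47424110e+01  6.77748385e+01]
```

Emit:
drive_tool(plan="0 0.01 0 0.08;0 0.02 0 0.16;-0.01 0.04 0 0.24;-0.02 0.05 0 0.32;-0.03 0.07 0 0.4;-0.04 0.08 0 0.48;-0.05 0.09 0 0.56;-0.06 0.1 0 0.64")

```text
time_s: 12.0
tcp_pos: [0.4734, -0.062, 0.092]
eef_rot: [-179.9, -0.1, -42.5]
contact_force: [0.1, 0.7, 8.9]
gripper_width: 0.0276
```

```bash
python3 - <<'E'
from h import *
S=r.get_state();print(S['tcp_pos'],S['eef_rot'],S['contact_force'],S['moment'],S['joints'],S['gripper_width'])
E
```

```text
[ 0.47342254 -0.06198936  0.09204752] [-1.79856000e+02 -1.30534205e-01 -4.25493225e+01] [0.08704819 0.67402884 8.88388596] [0.21433596 0.19530446 0.0252641 ] [ 16.2564401   10.40904582 -34.71744096   0.05272793 -44.68273642
  31.15697296] 0.02763808992659089
```

Emit:
drive_tool(plan="0 0.02 0 0.09;0 0.04 0 0.18;-0.02 0.06 0 0.27;-0.03 0.08 0 0.36;-0.04 0.1 0 0.45;-0.05 0.12 0 0.54;-0.06 0.14 0 0.63;-0.06 0.15 0 0.7")

```text
time_s: 13.0
tcp_pos: [0.4724, -0.0627, 0.0922]
eef_rot: [-179.8, -0.0, -82.6]
contact_force: [0.2, 0.8, 10.0]
gripper_width: 0.0277
```

```bash
python3 - <<'E'
from h import *
S=r.get_state();print(S['tcp_pos'],S['eef_rot'],S['contact_force'],S['moment'],S['joints'],S['gripper_width'])
E
```

```text
[ 0.47238369 -0.06266216  0.09222889] [-1.79761716e+02 -1.19430088e-02 -8.26431631e+01] [0.231131   0.81197088 9.98268572] [ 0.14636561 -0.08366988  0.08313821] [ 16.2194758   10.28475354 -34.85796124   0.06906104 -44.62370664
  -8.91166836] 0.027711750315977685
```

Emit:
drive_tool(plan="0 0 -0.1 0;0 0 -0.2 0;0 0 -0.3 0;0 0 -0.4 0;0 0 -0.4 0")

```text
time_s: 13.62
tcp_pos: [0.4723, -0.0626, 0.0961]
eef_rot: [-179.8, -0.0, -82.5]
contact_force: [1.3, 0.6, 7.4]
gripper_width: 0.0278
```

Emit:
drive_tool(plan="0 0 -0.05 0;0 0 -0.1 0;0 0 -0.15 0;0 0 -0.15 0")

```text
time_s: 14.12
tcp_pos: [0.4723, -0.0626, 0.0975]
eef_rot: [-179.8, -0.0, -82.5]
contact_force: [1.3, 1.7, 5.9]
gripper_width: 0.0276
```

The spring force kept following the rise past the 23 mm wedge height, so the lugs are in the pockets. I'll confirm by lifting a bit against the pocket tops.

Emit:
drive_tool(plan="0 0 -0.05 0;0 0 -0.1 0;0 0 -0.13 0;0 0 -0.13 0")

```text
time_s: 14.62
tcp_pos: [0.4722, -0.0626, 0.0986]
eef_rot: [-179.8, 0.0, -82.5]
contact_force: [4.0, 0.7, 4.7]
gripper_width: 0.0275
```

Emit:
drive_tool(plan="0 0 -0.05 0;0 0 -0.1 0;0 0 -0.1 0")

```text
time_s: 15.0
tcp_pos: [0.4721, -0.0625, 0.0987]
eef_rot: [-179.8, 0.0, -82.5]
contact_force: [8.8, -1.1, -5.3]
gripper_width: 0.0279
```

```bash
python3 - <<'E'
from h import *
S=r.get_state();print(S['tcp_pos'],S['eef_rot'],S['contact_force'],S['moment'],S['gripper_width'])
E
```

```text
[ 0.47214319 -0.06250604  0.09873337] [-1.79801782e+02  1.62970632e-02 -8.25337074e+01] [ 8.80565942 -1.13876596 -5.31828977] [-0.17815692 -3.52225171 -0.06148535] 0.027934514211979292
```

The ceiling is hit at about 18.5 mm below the mouth with the wrist pulled down, so it is locked. I'll relax and release.

Emit:
drive_tool(plan="0 0 0.08 0;0 0 0.1 0;0 0 0.1 0")

```text
time_s: 15.38
tcp_pos: [0.4721, -0.0626, 0.0986]
eef_rot: [-179.8, -0.0, -82.5]
contact_force: [5.4, 0.2, 4.8]
gripper_width: 0.0279
```

Emit:
drive_tool(plan="0 0 0 0;0 0 0 0;0 0 0 0;0 0 0 0;0 0 0 0;0 0 0 0", fingers=-1)

```text
time_s: 16.12
tcp_pos: [0.4702, -0.063, 0.0978]
eef_rot: [180.0, 0.0, -82.6]
contact_force: [0.1, -1.2, -0.3]
gripper_width: 0.0822
```

Emit:
drive_tool(plan="0 0 -1 0;0 0 -3 0;0 0 -5 0;0 0 -8 0;0 0 -11 0;0 0 -14 0;0 0 -14 0")

```text
time_s: 17.0
tcp_pos: [0.4716, -0.0628, 0.241]
eef_rot: [-179.7, 0.0, -82.5]
contact_force: [-0.5, -0.1, -0.2]
gripper_width: 0.0875
```

Emit:
drive_tool(plan="4 0 0 0;8 0 0 0;12 0 0 0;16 0 0 0;20 0 0 0;24 0 0 0;24 0 0 0")

```text
time_s: 17.88
tcp_pos: [0.5009, -0.303, 0.2368]
eef_rot: [179.9, 0.0, -82.7]
contact_force: [-0.4, 0.9, -0.4]
gripper_width: 0.0878
```

```bash
python3 - <<'E'
from h import *
c=cap('top','t3.png');c2=cap('side','s3.png')
t=cv2.imread('pics/t3.png');s=cv2.imread('pics/s3.png')
z=lambda im,x,y,w,h,k=4:cv2.resize(im[y:y+h,x:x+w],None,fx=k,fy=k,interpolation=cv2.INTER_CUBIC)
cv2.imwrite('pics/c3.png',np.hstack([z(t,278,208,90,100),z(s,295,150,100,100)]))
e=lambda P:((proj(c2,P)-[295,150])*4+[360,0]).round(0)
ax=np.array([.471,-.061])
for b in(.047,.051): print(b,e([[*ax,b+.035],[*ax,b+.084]]).tolist())
e2=lambda P:((proj(c,P)-[278,208])*4).round(0)
for a in(-82,-79,-85):
    u=np.array([np.cos(np.radians(a)),np.sin(np.radians(a))]);v=np.array([-u[1],u[0]])
    print(a,e2([[*(ax+i*.02*u+j*.011*v),.135] for i,j in((1,1),(1,-1),(-1,-1),(-1,1))]).tolist())
E
```

```text
0.047 [[545.0, 187.0], [552.0, 121.0]]
0.051 [[545.0, 182.0], [552.0, 116.0]]
-82 [[221.0, 162.0], [229.0, 203.0], [154.0, 215.0], [147.0, 174.0]]
-79 [[220.0, 160.0], [229.0, 201.0], [156.0, 217.0], [146.0, 176.0]]
-85 [[223.0, 164.0], [228.0, 205.0], [153.0, 214.0], [148.0, 172.0]]
```

View pics/c3.png

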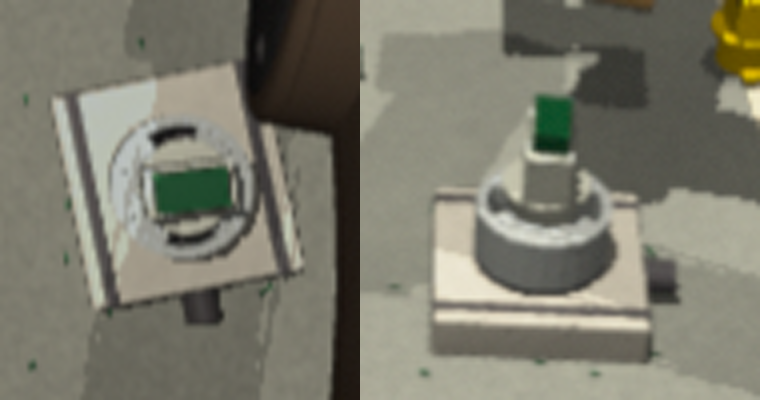

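The top view shows the wax lying across the slot line, with corners (155,178), (229,168), (232,205) and (157,214), so the holder stands at about 90°. In the side view it stands upright, its wax top at the locked height or slightly above.

```bash
python3 -c "
from plant import r
print(r.close_job())"
```

```text
the job is handed in; nothing more can be done
None
```

The holder is in the socket, turned a quarter turn clockwise and locked. I released it, backed the arm clear and handed the job in at about 18 s of the 72 s.

**How it went:** I gripped the holder by its flats (28 mm) and lowered it through the slots, which I had measured at about 8°. I pressed it to about 25 mm below the mouth, where the spring force matched the description. I then turned it about 90.6° and eased off until it clicked up.

**Last checks:**
- **Lock:** before I let go, an upward pull stopped hard about 18–18.5 mm below the mouth, against a nominal 19 mm. The wrist force swung from 4.7 N pushing up to 5.3 N pulling down. The difference from 19 mm is within my height error.
- **Pictures:** the holder stands upright at about 90–92° from the slot line, near the locked height. In the side picture the wax top looked slightly higher than predicted, which I took as reading error.
- **Sideways force:** the upward pull also showed about 9 N sideways at the wrist, which vanished on release.
- **Other objects:** I didn't make a separate final check of the bystanders. The arm showed no contact with anything but the holder.

One move call was refused for a malformed plan. It moved nothing.

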